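Reload four sample tubes in reverse order

TASK

Move the four capped tubes from the rack with the coloured seats into the rack with the white seats, in reverse order as counted from each rack's black end: the tube nearest the black end of the first rack goes to the white seat farthest from the black end of the other, the second nearest to the second farthest, and so on. Keep the tubes upright, push each one fully down in its seat, and let go of them all.

Things in the scene. Friction and masses are not known exactly. Their poses are not given: they have to be found in the camera images.
- source_rack: Rack the tubes start in, one coloured seat on each position. Fixed rail 50 x 214 x 12 mm, a black block 62 mm high on one end only (y = -105 mm). Origin: middle of the underside, on the worktop; y along the rail, z up. Positions at x = 0, y = -72, -24, 24, 72 mm; seat tops are 70 mm above the worktop.
- target_rack: Rack to fill, with four empty white seats. Fixed rail 50 x 214 x 12 mm, a black block 62 mm high on one end only (y = -105 mm). Origin: middle of the underside, on the worktop; y along the rail, z up. Positions at x = 0, y = -72, -24, 24, 72 mm, each with a white block like the coloured seats; seat tops 70 mm, floors 16 mm above the worktop (a seated tube: underside 16, cap top 129 mm).
- tube_red: Capped sample tube with a red cap, loose, about 18 g. 113 mm tall; body 13 mm in diameter, cap 15 mm in diameter over the top 22 mm. Origin: centre of its lower end; z runs up the tube to the cap. It starts upright in the seat of its own cap colour (underside 16 mm above the worktop) and may lean by a few degrees there.
- tube_yellow: Capped sample tube with a yellow cap, loose, about 18 g. 113 mm tall; body 13 mm in diameter, cap 15 mm in diameter over the top 22 mm. Origin: centre of its lower end; z runs up the tube to the cap. It starts upright in the seat of its own cap colour (underside 16 mm above the worktop) and may lean by a few degrees there.
- tube_green: Capped sample tube with a green cap, loose, about 18 g. 113 mm tall; body 13 mm in diameter, cap 15 mm in diameter over the top 22 mm. Origin: centre of its lower end; z runs up the tube to the cap. It starts upright in the seat of its own cap colour (underside 16 mm above the worktop) and may lean by a few degrees there.
- tube_blue: Capped sample tube with a blue cap, loose, about 18 g. 113 mm tall; body 13 mm in diameter, cap 15 mm in diameter over the top 22 mm. Origin: centre of its lower end; z runs up the tube to the cap. It starts upright in the seat of its own cap colour (underside 16 mm above the worktop) and may lean by a few degrees there.
- seat_red: The red seat on the source rack in which the red-capped tube starts; fixed, it does not come off, so it keeps showing where that tube stood. A block 42 mm square, 58 mm high: square funnel mouth 34 mm wide, narrowing over 18 mm to a 16 mm square bore 36 mm deep, floor 4 mm thick. Origin: centre of its underside, on the rail, 12 mm above the worktop; z up.
- seat_yellow: The yellow seat on the source rack in which the yellow-capped tube starts; fixed, it does not come off, so it keeps showing where that tube stood. A block 42 mm square, 58 mm high: square funnel mouth 34 mm wide, narrowing over 18 mm to a 16 mm square bore 36 mm deep, floor 4 mm thick. Origin: centre of its underside, on the rail, 12 mm above the worktop; z up.
- seat_green: The green seat on the source rack in which the green-capped tube starts; fixed, it does not come off, so it keeps showing where that tube stood. A block 42 mm square, 58 mm high: square funnel mouth 34 mm wide, narrowing over 18 mm to a 16 mm square bore 36 mm deep, floor 4 mm thick. Origin: centre of its underside, on the rail, 12 mm above the worktop; z up.
- seat_blue: The blue seat on the source rack in which the blue-capped tube starts; fixed, it does not come off, so it keeps showing where that tube stood. A block 42 mm square, 58 mm high: square funnel mouth 34 mm wide, narrowing over 18 mm to a 16 mm square bore 36 mm deep, floor 4 mm thick. Origin: centre of its underside, on the rail, 12 mm above the worktop; z up.

How it is judged:
By the outcome, as a careful person would: the job done as asked, in the order asked, and still so for the second after the job is handed in, with the robot touching nothing.
It also fails if it takes over 112 s, if anything falls off the work surface, if the arm or the gripper's body presses on something with over 40 N, if the wrist force passes 120 N, or if a joint passes its speed limit or range.

ROBOT

A 6-joint arm with a two-finger parallel gripper is mounted at the origin on a cart in front of the work surface, level with it; the furniture and walls round the work are solid. World frame = base frame: x ahead of the robot, y to its left, z up, the work surface at z = 0. Lengths are in mm, angles in rad, forces in N, time in s.
With the tool pointing down it reaches from about 350 to 875 mm from the base axis. Payload 15.5 kg.
Tool frame: the origin (TCP) lies where the fingers leave the gripper's body, on its centre line; the fingertips stand 73 mm ahead of it and the grasp point (between the pads) lies 54 mm ahead of it; y points along the fingers, z is the direction in which the jaws open and shut, and the axes are right-handed (so a half turn about y gives the same grasp; the last joint's range is limited). The gripper opens to 85 mm and grips with 20 to 120 N. Pads are 22 mm wide; open, the fingers measure 114 mm over their backs; the gripper's body (76 mm by 85 mm) begins 54 mm behind the grasp point. The pads swing forward as they close: fully open they stand 13 mm farther back than shut.
Start: joints at [1.175, 0.494, 1.345, -0, 1.302, -0.096], TCP at [185.173, 596.941, 303.877] pointing down, gripper open.
Joint ranges: [-2.91, 2.91], [-0.82, 2.16], [0.22, 2.67], [-1.22, 4.37], [0.12, 2.79], [-3.08, 3.08]. Speed limits (rad/s): [1.89, 1.89, 2.57, 3.01, 3.01, 3.01].

INTERFACE

Orientations are given as a rotation vector (axis times angle).
In Python, from station import manip, read_camera gives the robot as it stands.
- The arm moves only by the tool apply_moves, never from a script. Its argument "targets" is a list of rows, each an object with "offset": the shift along the world's x, y, z in cm, a list of three; "rotation": the turn, a rotation vector about the world's x, y, z in rad, a list of three. In form: [{"offset": [tx, ty, tz], "rotation": [ax, ay, az]}, ...]. A call has exactly 8 rows; each row is the pose to reach, as a shift and turn from the pose commanded when the call began; what a row does not reach only later rows make up. A row lasts 1/10 s, in which the tool goes at most 50 mm and 8.59 degrees, less where a joint would pass 70% of its speed; a pose out of reach is approached as far as the arm can. A call with a gripper value outside its range is refused whole. "jaw" is the finger opening in cm, from 0 to 8.54, set as the call begins (left out, the last holds). The fingers move at their own pace and stop on an object; the grip force is fixed at half the most. Time passes only in rows, so rows that repeat a pose let the fingers close, or fill a call up. It gives the time, the measured TCP pose, the force and the opening at its end, in the units of the state.
- manip.get_state(): the state, without advancing time (a new reading comes with each control period).
- read_camera(name): name is "scene" or "top" or "wrist"; returns a dict with "image" (480x640x3 uint8, blue, green, red), "K" (3x3 intrinsics, pixels), "k1" (the pictures are not rectified: a ray, as slopes to the right and down, at radius r is drawn at 1 + k1 r^2 times it, then the intrinsics apply), "eye" and "attitude" of the camera in the world. Camera axes: x right, y up, looking along -z (the intrinsics and any distortion apply to the point x, -y, -z); pixel columns grow to the right and rows downward; lengths in mm; the calibration is good to about 2 mm. A picture is of the moment at which its call begins. There is no depth.
- manip.finish_job(): hands the job in, once; it reports no verdict.
The state is a dict: "clock": time; "joint_pos": joint angles; "joint_velocities": joint speeds; "tau": joint torques, N m; "tcp_pos": TCP position; "ee_rot": TCP orientation; "force": force on the tool from outside, world axes, zero at the start; "ft_torque": the same for the moment, N m; "finger_gap": opening from 0.0 (shut) to 1.0 (fully open).
Only numpy, scipy, OpenCV 4.12 (cv2) and the standard library are available. Lean on these libraries where they do the work, as an engineer would, in place of code of your own. Each camera call takes 0.05 s, during which the arm holds its last target.

## Working session

There is one attempt and no reset: what is moved stays moved. The work goes in short steps, Python scripts to look and compute and a tool call to move; the robot and the scene stay as the last step left them, time stands still between calls to the robot, and variables do not carry over. Pictures are saved under pics/ and viewed, and the job is handed in when it is done.

Besides the shell and the picture viewer there is one more tool, called after ">>>" as name([rows], argument=value, ...), one row to a line, values as JSON. apply_moves: Moves the arm, as the interface text tells. Its arguments: {"type":"object","properties":{"targets":{"type":"array","items":{"type":"object","properties":{"offset":{"type":"array","items":{"type":"number"}},"rotation":{"type":"array","items":{"type":"number"}}}}},"jaw":{"type":"number"}},"required":["targets"]}

```bash
ls; mkdir -p pics
python3 - <<'E'
from station import manip, read_camera
import cv2
s=manip.get_state(); print(s)
for n in ["scene","top","wrist"]:
    c=read_camera(n); cv2.imwrite(f"pics/{n}0.png",c["image"]); print(n,c["K"],c["k1"],c["eye"],c["attitude"])
E
```

```text
pics
{'clock': 0.0, 'joint_pos': array([ 1.17449373e+00,  4.94216806e-01,  1.34613494e+00, -1.31088763e-05,
        1.30247179e+00, -9.55170434e-02]), 'joint_velocities': array([-0.00057877,  0.00119028, -0.00219977,  0.00071605, -0.00125206,
        0.00101439]), 'tau': array([ 4.51056054e-03, -8.82154226e+01, -3.83871102e+01,  3.00708170e-04,
        1.01023490e-02, -8.26308519e-05]), 'tcp_pos': array([185.07674195, 596.69145669, 303.2779927 ]), 'ee_rot': array([-1.55907273,  0.23633794, -0.23588505]), 'force': array([ 0.71959416, -0.58143787,  0.14641007]), 'ft_torque': array([ 0.01672646, -0.03401015, -0.03209263]), 'finger_gap': 0.9972162876071798}
scene [[436.99326411   0.         315.34390187]
 [  0.         436.99326411 236.2361804 ]
 [  0.           0.           1.        ]] -0.08881359534317995 [-77.84855943 427.36584747 568.79344567] [ 0.47251902 -1.04861762 -2.08479935]
top [[608.87752166   0.         304.95517754]
 [  0.         608.87752166 234.91954779]
 [  0.           0.           1.        ]] -0.1921615668726797 [ 266.90546856  -32.97346751 1068.38805166] [ 0.16803817 -0.17800671 -1.64313698]
wrist [[431.92045162   0.         319.56228218]
 [  0.         431.92045162 240.70496265]
 [  0.           0.           1.        ]] -0.08417359094481258 [114.35314325 619.42639382 373.19660766] [-0.25178981 -0.18449646  1.26099658]
```

View pics/scene0.png

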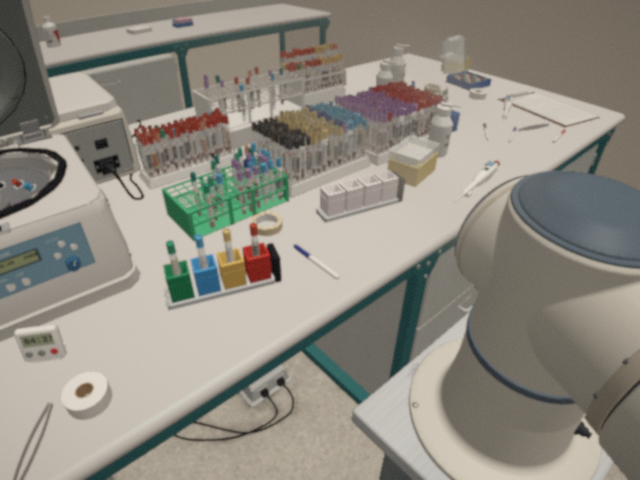

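View pics/top0.png

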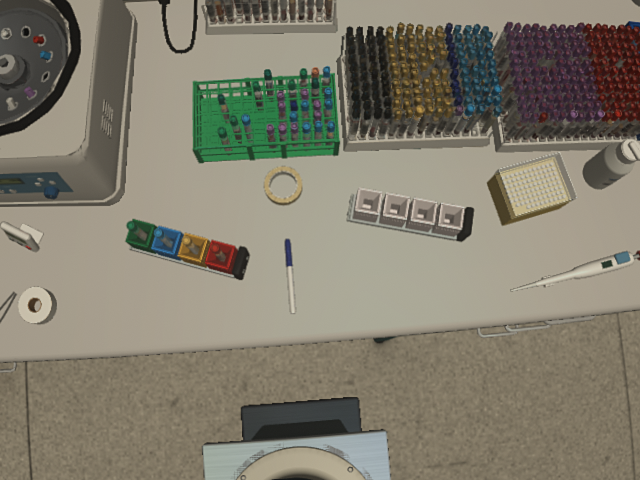

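View pics/wrist0.png

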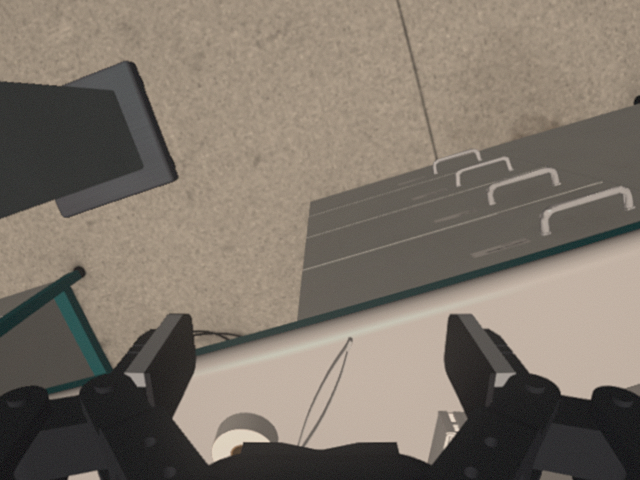

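```bash
cat > h.py <<'E'
import numpy as np, cv2
from scipy.spatial.transform import Rotation as R
from scipy.optimize import least_squares
def ray(c,px):
    px=np.atleast_2d(np.array(px,float)); K=c["K"]
    d=np.array([[c["k1"],0,0,0]],float)
    n=cv2.undistortPoints(px[:,None],K,d,)[:,0]
    v=np.c_[n[:,0],-n[:,1],-np.ones(len(n))]
    return R.from_rotvec(c["attitude"]).apply(v)
def plane(c,px,z):
    v=ray(c,px); e=np.array(c["eye"]); return e+v*((z-e[2])/v[:,2])[:,None]
def proj(c,P):
    p=R.from_rotvec(c["attitude"]).inv().apply(np.atleast_2d(P)-c["eye"])
    q=np.c_[p[:,0]/-p[:,2],-p[:,1]/-p[:,2]]; r2=(q**2).sum(1)
    q=q*(1+c["k1"]*r2)[:,None]
    return q@c["K"][:2,:2].T+c["K"][:2,2]
def tri(cs,pxs):
    A=np.zeros((3,3));b=np.zeros(3)
    for c,p in zip(cs,pxs):
        v=ray(c,p)[0];v/=np.linalg.norm(v);M=np.eye(3)-np.outer(v,v);A+=M;b+=M@c["eye"]
    return np.linalg.solve(A,b)
E
python3 - <<'E'
from h import *; from station import *
c=read_camera("top")
import pickle; pickle.dump(c,open("top.pkl","wb")); s=read_camera("scene"); pickle.dump(s,open("scene.pkl","wb"))
print(proj(c,[0,0,0]), plane(c,[[140,235],[450,215]],70))
a=cv2.resize(c["image"][210:290,115:260],None,fx=5,fy=5,interpolation=cv2.INTER_CUBIC)
b=cv2.resize(c["image"][180:245,340:480],None,fx=5,fy=5,interpolation=cv2.INTER_CUBIC)
cv2.imwrite("pics/a1.png",a);cv2.imwrite("pics/b1.png",b)
E
```

```text
[[299.54439912 525.20686762]] [[ 509.86546141  232.28921713   70.        ]
 [ 502.58897631 -298.17739057   70.        ]]
```

View pics/a1.png

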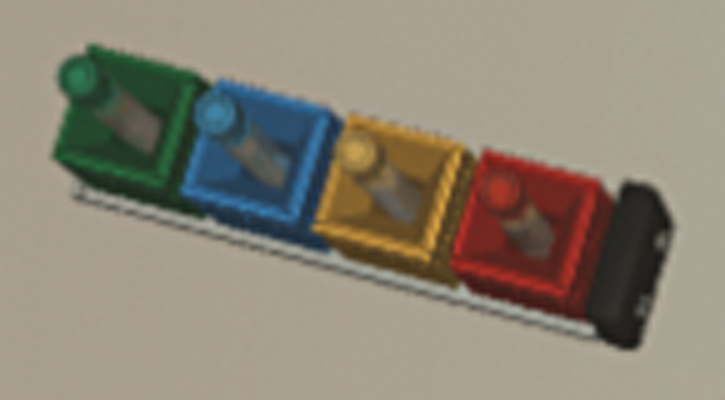

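View pics/b1.png

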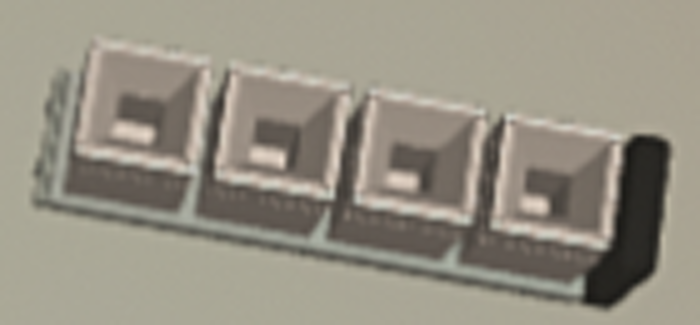

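Run:
```python
from h import *; import pickle
c=pickle.load(open("top.pkl","rb")); s=pickle.load(open("scene.pkl","rb"))
S={'red':[(485,150),(613,185),(580,298),(452,262)],'yellow':[(347,113),(475,150),(440,262),(315,225)],'blue':[(215,80),(340,112),(308,225),(183,190)],'green':[(88,45),(210,80),(180,190),(55,155)]}
T={'t4':[(92,38),(210,60),(195,173),(77,153)],'t3':[(230,63),(350,88),(335,203),(215,180)],'t2':[(370,90),(488,113),(475,228),(355,205)],'t1':[(507,115),(625,138),(610,252),(492,232)]}
caps={'red':(503,185),'yellow':(362,150),'blue':(218,113),'green':(82,75)}
def f(p,o): return (np.array(p,float)+.5)/5-.5+np.array(o)
poses={}
for nm,D,o,ys in (("src",S,(115,210),[-72,-24,24,72]),("tgt",T,(340,180),[72,24,-24,-72])):
    C=np.array([plane(c,f(v,o),70).mean(0) for v in D.values()])
    for v in D.values():
        q=plane(c,f(v,o),70); print([round(np.linalg.norm(q[i]-q[i-1]),1) for i in range(4)],end=' ')
    ys=np.array(ys); m=C.mean(0); sl=(C-m)[:,:2].T@ys/(ys@ys)
    yaw=np.arctan2(-sl[0],sl[1]); print('\n',nm,m.round(1),'scale',np.linalg.norm(sl).round(3),'yaw',yaw.round(3)); print(C.round(1))
    sl/=np.linalg.norm(sl); poses[nm]=(m,yaw)
    for n,y in zip(D,ys): print(n,(m[:2]+sl*y).round(1), proj(s,[*(m[:2]+sl*y),70]).round(1))
for k,v in caps.items():
    print(k,plane(c,f(v,(115,210)),129).round(1))
im=s["image"].copy()
for m,yaw in poses.values():
    r=np.array([[np.cos(yaw),-np.sin(yaw)],[np.sin(yaw),np.cos(yaw)]])
    for y in (-72,-24,24,72):
        q=np.array([[a,b+y] for a,b in((21,21),(21,-21),(-21,-21),(-21,21))])@r.T+m[:2]
        p=proj(s,np.c_[q,np.full(4,70)])
        cv2.polylines(im,[(p*16).round().astype(int)],True,(255,0,255),1,cv2.LINE_AA,4)
cv2.imwrite("pics/s1.png",cv2.resize(im[160:310,140:420],None,fx=2.8,fy=2.8,interpolation=cv2.INTER_CUBIC))
```

```text
[np.float64(39.6), np.float64(45.3), np.float64(39.7), np.float64(45.1)] [np.float64(39.8), np.float64(46.1), np.float64(39.8), np.float64(44.8)] [np.float64(39.3), np.float64(45.4), np.float64(40.1), np.float64(45.3)] [np.float64(39.7), np.float64(45.5), np.float64(39.2), np.float64(46.2)] 
 src [489.5 162.8  70. ] scale 0.997 yaw -0.337
[[465.6  94.5  70. ]
 [481.7 140.8  70. ]
 [497.6 185.8  70. ]
 [513.1 230.1  70. ]]
red [465.7  94.9] [[256.6 249.4]]
yellow [481.6 140.2] [[230.9 255.4]]
blue [497.5 185.5] [[204.5 261.6]]
green [513.3 230.8] [[177.4 267.9]]
[np.float64(41.2), np.float64(41.1), np.float64(40.5), np.float64(40.6)] [np.float64(41.9), np.float64(42.1), np.float64(41.2), np.float64(41.6)] [np.float64(41.2), np.float64(41.5), np.float64(41.1), np.float64(41.8)] [np.float64(41.9), np.float64(41.8), np.float64(41.0), np.float64(41.3)] 
 tgt [ 519.  -230.4   70. ] scale 1.007 yaw -0.268
[[ 538.5 -160.5   70. ]
 [ 525.1 -207.    70. ]
 [ 512.5 -254.    70. ]
 [ 500.  -300.2   70. ]]
t4 [ 538.1 -161. ] [[332.  187.9]]
t3 [ 525.4 -207.3] [[350.7 183.4]]
t2 [ 512.6 -253.6] [[368.6 179.1]]
t1 [ 499.9 -299.8] [[386.  174.9]]
red [[467.   95.7 129. ]]
yellow [[481.9 140.3 129. ]]
blue [[497.7 186.6 129. ]]
green [[513.9 231.2 129. ]]
```

View pics/s1.png

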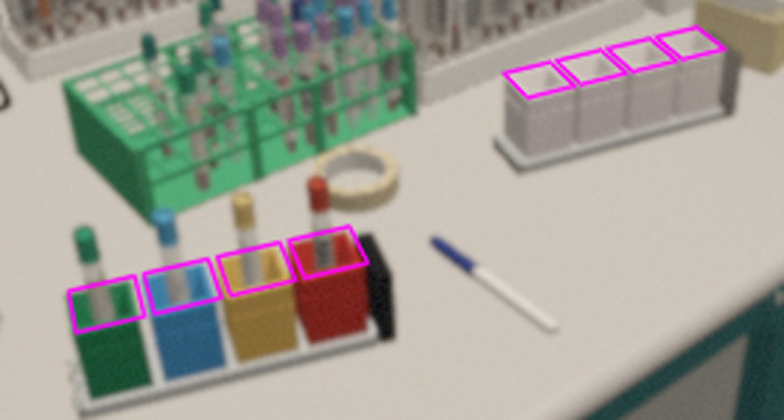

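Run:
```python
from h import *; from station import *
s=manip.get_state(); r=R.from_rotvec(s["ee_rot"]); print(r.as_matrix().round(3), s["tcp_pos"])
z=r.as_matrix()[:,2]; h=np.arctan2(z[1],z[0]); print('heading',h)
for n,y in(("src",-.337),("tgt",-.268)):
    d=(y-h+np.pi/2)%np.pi-np.pi/2; print(n,d)
```

```text
[[ 0.955 -0.     0.296]
 [-0.296 -0.001  0.955]
 [-0.    -1.    -0.001]] [185.1095639  596.83645896 303.61539523]
heading 1.2700346714391766
src 1.5345579821506163
tgt -1.5380346714391766
```

>>> apply_moves([
  {"offset": [2, -3.5, 0], "rotation": [0, 0, -0.14]},
  {"offset": [4, -7, 0], "rotation": [0, 0, -0.28]},
  {"offset": [6, -10.5, 0], "rotation": [0, 0, -0.42]},
  {"offset": [8, -14, 0], "rotation": [0, 0, -0.56]},
  {"offset": [10, -17.5, 0], "rotation": [0, 0, -0.7]},
  {"offset": [12, -21, 0], "rotation": [0, 0, -0.84]},
  {"offset": [14, -24.5, 0], "rotation": [0, 0, -0.98]},
  {"offset": [16, -28, 0], "rotation": [0, 0, -1.12]},
], jaw=8.5)

```text
clock: 1.05
tcp_pos: [345.7, 315.5, 304.0]
ee_rot: [-1.274, 1.102, -1.102]
force: [0.8, 0.6, 0.1]
finger_gap: 0.996
```

>>> apply_moves([
  {"offset": [2, -3.7, 0], "rotation": [0, 0, -0.1]},
  {"offset": [4, -7.4, 0], "rotation": [0, 0, -0.2]},
  {"offset": [6, -11.1, 0], "rotation": [0, 0, -0.3]},
  {"offset": [8, -14.8, 0], "rotation": [0, 0, -0.4]},
  {"offset": [10.1, -18.5, 0], "rotation": [0, 0, -0.487]},
  {"offset": [12.1, -22.2, 0], "rotation": [0, 0, -0.487]},
  {"offset": [12.1, -22.2, -2], "rotation": [0, 0, -0.487]},
  {"offset": [12.1, -22.2, -4], "rotation": [0, 0, -0.487]},
])

```text
clock: 1.85
tcp_pos: [467.0, 93.7, 263.6]
ee_rot: [-1.028, 1.454, -1.455]
force: [0.3, 0.5, -0.1]
finger_gap: 0.997
```

```bash
cat > w.py <<'E'
from h import *; from station import *
import sys
n=sys.argv[1]; cam=sys.argv[2] if len(sys.argv)>2 else "wrist"
s=manip.get_state(); c=read_camera(cam); im=c["image"].copy()
print(s["clock"],s["tcp_pos"],s["ee_rot"],s["finger_gap"],s["force"])
cv2.imwrite(f"pics/{n}.png",im)
import pickle; pickle.dump(c,open(n+".pkl","wb"))
E
python3 w.py w1
```

```text
1.85 [466.98356418  93.70413972 263.64743757] [-1.02764556  1.45375484 -1.45515309] 0.9966353116624699 [ 0.30163154  0.51369814 -0.13351442]
```

View pics/w1.png

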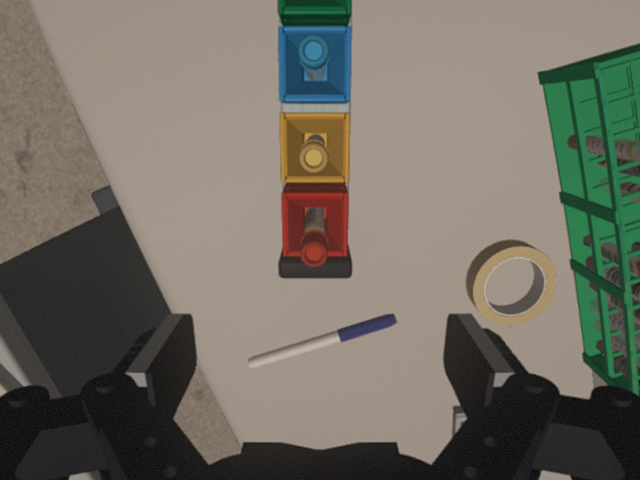

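Run:
```python
from h import *; import pickle
c=pickle.load(open("w1.pkl","rb"))
for n,p in dict(red=(314,252),yellow=(314,157),blue=(314,50)).items(): print(n,plane(c,p,129).round(1))
for n,q in dict(red=[(283,187),(347,187),(348,259),(283,259)],yellow=[(281,112),(348,112),(349,183),(281,183)],blue=[(279,26),(350,26),(350,103),(279,103)]).items():
    q=plane(c,q,70); print(n,q.mean(0).round(1),[np.linalg.norm(q[i]-q[i-1]).round(1) for i in range(4)])
```

```text
red [[465.8 101.2 129. ]]
yellow [[481.5 145.3 129. ]]
blue [[497.4 189.9 129. ]]
red [465.7 100.5  70. ] [np.float64(46.8), np.float64(39.4), np.float64(46.8), np.float64(42.0)]
yellow [481.2 144.9  70. ] [np.float64(42.2), np.float64(39.5), np.float64(42.2), np.float64(41.7)]
blue [496.9 189.6  70. ] [np.float64(42.4), np.float64(40.1), np.float64(42.4), np.float64(41.6)]
```

>>> apply_moves([
  {"offset": [0, 0.3, -2], "rotation": [0, 0, 0]},
  {"offset": [0, 0.3, -4], "rotation": [0, 0, 0]},
  {"offset": [0, 0.3, -6], "rotation": [0, 0, 0]},
  {"offset": [0, 0.3, -7.5], "rotation": [0, 0, 0]},
  {"offset": [0, 0.3, -8.8], "rotation": [0, 0, 0]},
  {"offset": [0, 0.3, -9.6], "rotation": [0, 0, 0]},
  {"offset": [0, 0.3, -9.8], "rotation": [0, 0, 0]},
  {"offset": [0, 0.3, -9.8], "rotation": [0, 0, 0]},
])

```text
clock: 2.7
tcp_pos: [466.3, 98.0, 166.1]
ee_rot: [-1.031, 1.453, -1.453]
force: [-0.9, -0.4, 1.5]
finger_gap: 1.001
```

```bash
python3 w.py w2; python3 w.py t2 top; python3 w.py s2 scene
python3 - <<'E'
import cv2,numpy as np
t=cv2.imread('pics/t2.png')[170:320,100:300];s=cv2.imread('pics/s2.png')[150:300,140:340]
cv2.imwrite('pics/ts2.png',np.vstack([cv2.resize(t,None,fx=2,fy=2,interpolation=3)[:,:400],cv2.resize(s,None,fx=2,fy=2,interpolation=3)]))
E
```

```text
2.7 [466.28443379  98.03252413 166.10650331] [-1.03064267  1.45280792 -1.45282667] 1.0014080580848959 [-0.86454979 -0.35343979  1.46209024]
2.75 [466.39334614  98.01983405 166.34258929] [-1.0301251   1.45255047 -1.45300038] 0.9935084160107527 [ 0.3957724   0.61256493 -0.21327733]
2.8 [466.44126613  97.9924055  166.45826767] [-1.02983781  1.45235547 -1.45310465] 0.9958887081337305 [-0.37042356  0.23558689  0.14394882]
```

View pics/w2.png

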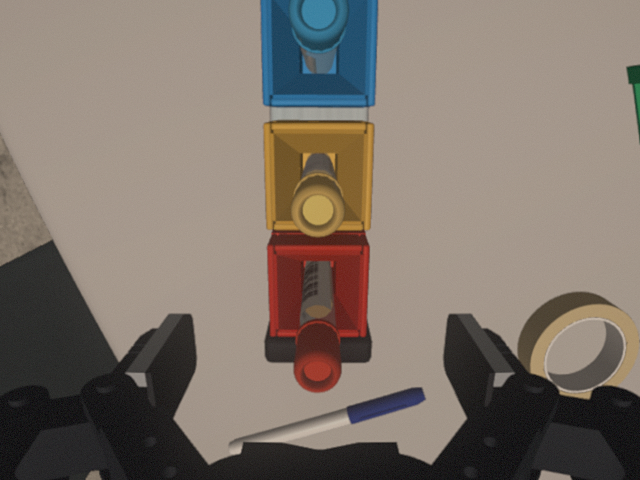

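View pics/ts2.png

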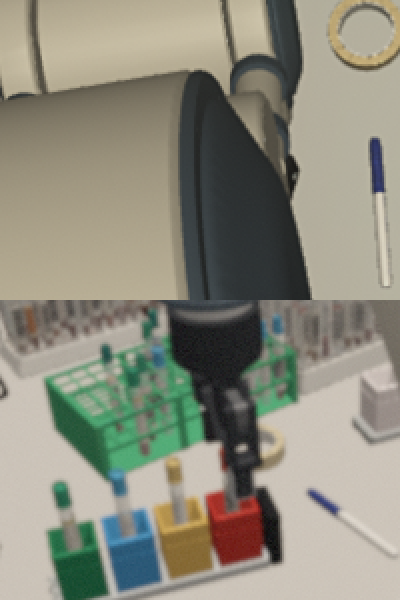

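Run:
```python
from h import *; import pickle
c=pickle.load(open("w2.pkl","rb"))
print(plane(c,(318,371),129), plane(c,(319,208),129), plane(c,(319,9),129))
q=plane(c,[(268,235),(369,235),(369,337),(268,337)],70);print(q.mean(0),[np.linalg.norm(q[i]-q[i-1]).round(1) for i in range(4)])
q=plane(c,[(264,122),(375,122),(373,230),(265,230)],70);print(q.mean(0),[np.linalg.norm(q[i]-q[i-1]).round(1) for i in range(4)])
r=R.from_rotvec([-1.030,1.4525,-1.453]).as_matrix(); t=np.array([466.3,98,166.3])
print(r.round(3)); print('eye in tool',r.T@(c["eye"]-t))
for y in (41,60,73):
  for x in(-11,0,11):
    print(y,x,proj(c,[t+r@[x,y,-42.5],t+r@[x,y,42.5],t+r@[x,y,0]]).round(0).tolist())
```

```text
[[465.80816816 101.14894481 129.        ]] [[481.82078947 146.00910694 129.        ]] [[497.16393175 189.83798287 129.        ]]
[466.0596415 101.8549248  70.       ] [np.float64(45.9), np.float64(40.4), np.float64(45.9), np.float64(43.7)]
[481.51370604 145.07720962  70.        ] [np.float64(41.8), np.float64(41.4), np.float64(41.8), np.float64(43.1)]
[[-0.331  0.001  0.944]
 [-0.944  0.    -0.331]
 [-0.    -1.     0.001]]
eye in tool [-73.91513715 -69.61563521  -1.05020891]
41 -11 [[177.0, 338.0], [469.0, 338.0], [323.0, 339.0]]
41 0 [[181.0, 371.0], [465.0, 371.0], [323.0, 372.0]]
41 11 [[185.0, 401.0], [461.0, 401.0], [323.0, 403.0]]
60 -11 [[195.0, 310.0], [451.0, 310.0], [323.0, 310.0]]
60 0 [[198.0, 339.0], [448.0, 339.0], [323.0, 340.0]]
60 11 [[201.0, 367.0], [444.0, 367.0], [323.0, 368.0]]
73 -11 [[205.0, 294.0], [440.0, 294.0], [323.0, 294.0]]
73 0 [[207.0, 321.0], [438.0, 321.0], [323.0, 322.0]]
73 11 [[210.0, 348.0], [435.0, 348.0], [322.0, 348.0]]
```

>>> apply_moves([
  {"offset": [0, 0.1, 0], "rotation": [0, 0, 0]},
  {"offset": [0, 0.1, 0], "rotation": [0, 0, 0]},
  {"offset": [0, 0.1, 0], "rotation": [0, 0, 0]},
  {"offset": [0, 0.1, 0], "rotation": [0, 0, 0]},
  {"offset": [0, 0.1, 0], "rotation": [0, 0, 0]},
  {"offset": [0, 0.1, 0], "rotation": [0, 0, 0]},
  {"offset": [0, 0.1, 0], "rotation": [0, 0, 0]},
  {"offset": [0, 0.1, 0], "rotation": [0, 0, 0]},
], jaw=0)

```text
clock: 3.65
tcp_pos: [466.2, 99.0, 166.0]
ee_rot: [-1.03, 1.453, -1.453]
force: [-0.3, 0.6, 6.6]
finger_gap: 0.152
```

```bash
python3 w.py w3
```

```text
3.65 [466.22234707  98.95271366 165.97913034] [-1.03028678  1.452902   -1.45300634] 0.15190775290356548 [-0.33329249  0.55090703  6.63015373]
```

View pics/w3.png

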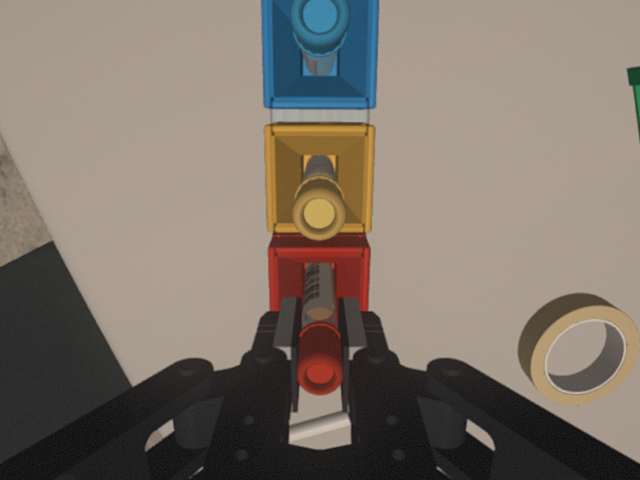

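>>> apply_moves([
  {"offset": [0, 0, 1], "rotation": [0, 0, 0]},
  {"offset": [0, 0, 3], "rotation": [0, 0, 0]},
  {"offset": [0, 0, 6], "rotation": [0, 0, 0]},
  {"offset": [0, 0, 9], "rotation": [0, 0, 0]},
  {"offset": [0, 0, 12], "rotation": [0, 0, 0]},
  {"offset": [0.3, -1, 14], "rotation": [0, 0, 0]},
  {"offset": [1, -3.5, 14], "rotation": [0, 0, 0.02]},
  {"offset": [2, -7, 14], "rotation": [0, 0, 0.04]},
])

```text
clock: 4.5
tcp_pos: [486.1, 29.0, 307.3]
ee_rot: [-1.054, 1.421, -1.423]
force: [0.9, 0.1, -0.3]
finger_gap: 0.157
```

>>> apply_moves([
  {"offset": [1, -3.5, 0], "rotation": [0, 0, 0.01]},
  {"offset": [2, -7, 0], "rotation": [0, 0, 0.029]},
  {"offset": [3, -10.5, 0], "rotation": [0, 0, 0.029]},
  {"offset": [4, -14, 0], "rotation": [0, 0, 0.029]},
  {"offset": [4.8, -16.6, 0], "rotation": [0, 0, 0.029]},
  {"offset": [5.1, -18, 0], "rotation": [0, 0, 0.029]},
  {"offset": [5.2, -18.7, 0], "rotation": [0, 0, 0.029]},
  {"offset": [5.2, -18.7, 0], "rotation": [0, 0, 0.029]},
])

```text
clock: 5.3
tcp_pos: [537.9, -158.0, 306.0]
ee_rot: [-1.07, 1.404, -1.404]
force: [-1.1, 0.2, 0.1]
finger_gap: 0.154
```

```bash
python3 w.py w4
```

```text
5.3 [ 537.92385796 -158.03017461  306.00160383] [-1.07011142  1.40441819 -1.40394633] 0.15406179659394462 [-1.1328908   0.20763983  0.13447193]
```

View pics/w4.png

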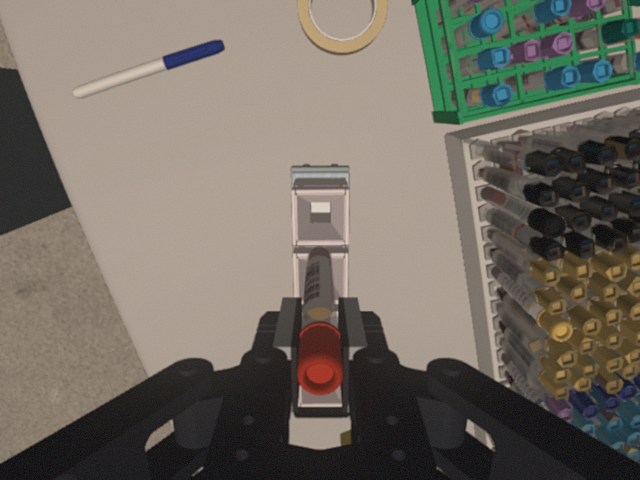

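Run:
```python
from h import *; import pickle
c=pickle.load(open("w4.pkl","rb"))
q=plane(c,[(293,190),(349,190),(349,246),(293,246)],70);print(q.mean(0),[np.linalg.norm(q[i]-q[i-1]).round(1) for i in range(4)])
print('tube bottom',plane(c,(320,257),156),'cap',plane(c,(319,373),269))
cv2.imwrite("pics/w4c.png",cv2.resize(c["image"][150:420,240:400],None,fx=2.2,fy=2.2,interpolation=3))
```

```text
[ 537.6928982  -158.90384031   70.        ] [np.float64(42.0), np.float64(40.0), np.float64(42.0), np.float64(41.6)]
tube bottom [[ 536.87339387 -158.91111001  156.        ]] cap [[ 537.42785741 -155.51583475  269.        ]]
```

View pics/w4c.png

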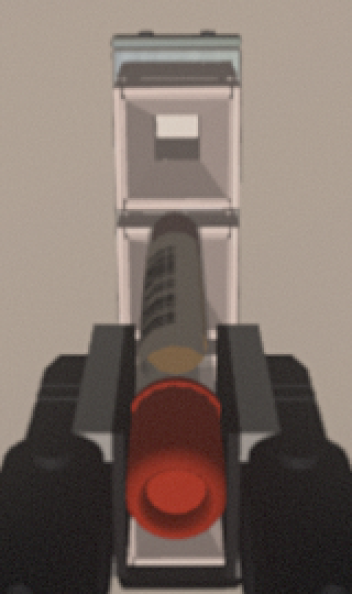

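>>> apply_moves([
  {"offset": [0, 0, -2], "rotation": [0, 0, 0]},
  {"offset": [0, 0, -4.5], "rotation": [0, 0, 0]},
  {"offset": [0, 0, -6.5], "rotation": [0, 0, 0]},
  {"offset": [0, 0, -8.2], "rotation": [0, 0, 0]},
  {"offset": [0, 0, -9.7], "rotation": [0, 0, 0]},
  {"offset": [0, 0, -11.2], "rotation": [0, 0, 0]},
  {"offset": [0, 0, -12.5], "rotation": [0, 0, 0]},
  {"offset": [0, 0, -13.3], "rotation": [0, 0, 0]},
])

```text
clock: 6.15
tcp_pos: [537.8, -157.1, 172.1]
ee_rot: [-1.071, 1.404, -1.402]
force: [-0.1, 0.3, -0.1]
finger_gap: 0.152
```

>>> apply_moves([
  {"offset": [0, 0, -0.2], "rotation": [0, 0, 0]},
  {"offset": [0, 0, -0.4], "rotation": [0, 0, 0]},
  {"offset": [0, 0, -0.6], "rotation": [0, 0, 0]},
  {"offset": [0, 0, -0.7], "rotation": [0, 0, 0]},
  {"offset": [0, 0, -0.8], "rotation": [0, 0, 0]},
  {"offset": [0, 0, -0.8], "rotation": [0, 0, 0]},
  {"offset": [0, 0, -0.8], "rotation": [0, 0, 0]},
  {"offset": [0, 0, -0.8], "rotation": [0, 0, 0]},
])

```text
clock: 6.95
tcp_pos: [538.8, -158.4, 165.9]
ee_rot: [-1.069, 1.402, -1.405]
force: [-1.0, 1.2, 10.9]
finger_gap: 0.152
```

>>> apply_moves([
  {"offset": [0, 0, 0.1], "rotation": [0, 0, 0]},
  {"offset": [0, 0, 0.1], "rotation": [0, 0, 0]},
  {"offset": [0, 0, 0.1], "rotation": [0, 0, 0]},
  {"offset": [0, 0, 0.1], "rotation": [0, 0, 0]},
  {"offset": [0, 0, 0.5], "rotation": [0, 0, 0]},
  {"offset": [0, 0, 2.1], "rotation": [0, 0, 0]},
  {"offset": [0, 0, 5.1], "rotation": [0, 0, 0]},
  {"offset": [0, 0, 8.1], "rotation": [0, 0, 0]},
], jaw=5)

```text
clock: 7.75
tcp_pos: [537.9, -157.9, 246.7]
ee_rot: [-1.071, 1.405, -1.403]
force: [1.0, -0.3, 0.2]
finger_gap: 0.584
```

```bash
python3 w.py w5
```

```text
7.75 [ 537.85751016 -157.93704503  246.70708389] [-1.07093344  1.40491854 -1.403066  ] 0.5839966636599462 [ 0.9698122  -0.28198838  0.215287  ]
```

View pics/w5.png

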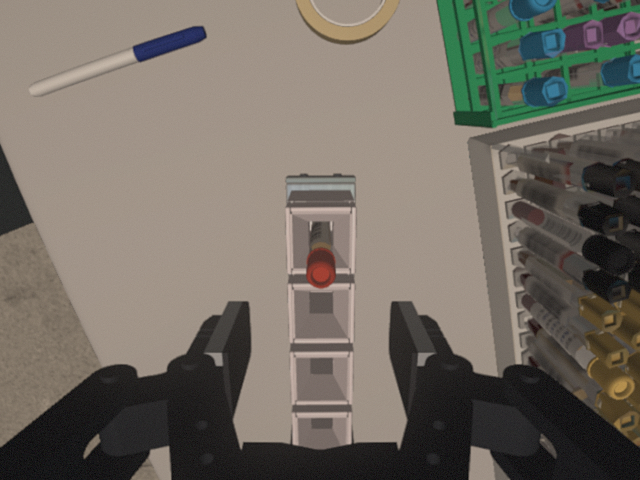

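>>> apply_moves([
  {"offset": [-0.4, 2.5, 1], "rotation": [0, 0, -0.01]},
  {"offset": [-1.2, 6.5, 1], "rotation": [0, 0, -0.03]},
  {"offset": [-2, 11, 1], "rotation": [0, 0, -0.05]},
  {"offset": [-2.9, 15.5, 1], "rotation": [0, 0, -0.069]},
  {"offset": [-3.7, 20, 1], "rotation": [0, 0, -0.069]},
  {"offset": [-4.6, 24.5, 0.5], "rotation": [0, 0, -0.069]},
  {"offset": [-5.4, 28.5, 0], "rotation": [0, 0, -0.069]},
  {"offset": [-5.6, 30.2, 0], "rotation": [0, 0, -0.069]},
])

```text
clock: 8.6
tcp_pos: [480.8, 146.8, 245.5]
ee_rot: [-1.032, 1.452, -1.451]
force: [0.2, -1.0, 0.3]
finger_gap: 0.584
```

>>> apply_moves([
  {"offset": [0, 0, -1.5], "rotation": [0, 0, 0]},
  {"offset": [0, 0, -3], "rotation": [0, 0, 0]},
  {"offset": [0, 0, -4.5], "rotation": [0, 0, 0]},
  {"offset": [0, 0, -6], "rotation": [0, 0, 0]},
  {"offset": [0, 0, -7.2], "rotation": [0, 0, 0]},
  {"offset": [0, 0, -7.9], "rotation": [0, 0, 0]},
  {"offset": [0, 0, -8], "rotation": [0, 0, 0]},
  {"offset": [0, 0, -8], "rotation": [0, 0, 0]},
])

```text
clock: 9.4
tcp_pos: [482.3, 144.0, 166.1]
ee_rot: [-1.03, 1.453, -1.453]
force: [-0.4, 0.4, -0.0]
finger_gap: 0.583
```

```bash
python3 w.py w6
```

```text
9.4 [482.28716803 143.95859758 166.10270708] [-1.03039184  1.45286311 -1.45299615] 0.5827041144227061 [-0.40966906  0.42886266 -0.0217386 ]
```

View pics/w6.png

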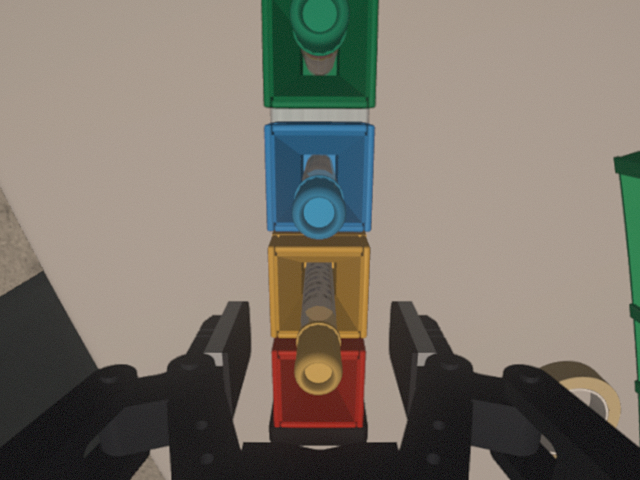

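>>> apply_moves([
  {"offset": [0, 0, 0], "rotation": [0, 0, 0]},
  {"offset": [0, 0, 0], "rotation": [0, 0, 0]},
  {"offset": [0, 0, 0], "rotation": [0, 0, 0]},
  {"offset": [0, 0, 0], "rotation": [0, 0, 0]},
  {"offset": [0, 0, 0], "rotation": [0, 0, 0]},
  {"offset": [0, 0, 0], "rotation": [0, 0, 0]},
  {"offset": [0, 0, 1], "rotation": [0, 0, 0]},
  {"offset": [0, 0, 3], "rotation": [0, 0, 0]},
], jaw=0)

```text
clock: 10.25
tcp_pos: [481.6, 143.8, 195.9]
ee_rot: [-1.033, 1.454, -1.453]
force: [0.5, 0.3, 0.2]
finger_gap: 0.153
```

>>> apply_moves([
  {"offset": [0, 0, 3], "rotation": [0, 0, 0]},
  {"offset": [0, 0, 6], "rotation": [0, 0, 0]},
  {"offset": [0, 0, 9], "rotation": [0, 0, 0]},
  {"offset": [0.2, -1.5, 11], "rotation": [0, 0, 0]},
  {"offset": [0.6, -4.5, 11], "rotation": [0, 0, 0.01]},
  {"offset": [1.1, -8.5, 11], "rotation": [0, 0, 0.02]},
  {"offset": [1.6, -12.8, 11], "rotation": [0, 0, 0.04]},
  {"offset": [2.1, -17, 11], "rotation": [0, 0, 0.06]},
])

```text
clock: 11.05
tcp_pos: [503.0, -27.6, 306.8]
ee_rot: [-1.065, 1.409, -1.41]
force: [1.2, 0.8, -0.9]
finger_gap: 0.154
```

>>> apply_moves([
  {"offset": [0.5, -4.2, 0], "rotation": [0, 0, 0.009]},
  {"offset": [1, -8.4, 0], "rotation": [0, 0, 0.009]},
  {"offset": [1.5, -12.4, 0], "rotation": [0, 0, 0.009]},
  {"offset": [1.9, -15.5, 0], "rotation": [0, 0, 0.009]},
  {"offset": [2.2, -17.3, 0], "rotation": [0, 0, 0.009]},
  {"offset": [2.2, -17.8, 0], "rotation": [0, 0, 0.009]},
  {"offset": [2.2, -17.8, 0], "rotation": [0, 0, 0.009]},
  {"offset": [2.2, -17.8, 0], "rotation": [0, 0, 0.009]},
])

```text
clock: 11.85
tcp_pos: [525.0, -202.9, 306.0]
ee_rot: [-1.071, 1.404, -1.403]
force: [0.1, 0.6, -0.8]
finger_gap: 0.151
```

```bash
python3 w.py w7
```

```text
11.85 [ 524.98542242 -202.90274191  306.01774524] [-1.07070001  1.40375593 -1.40284608] 0.15121349631748815 [ 0.12093326  0.60988661 -0.76943663]
```

View pics/w7.png

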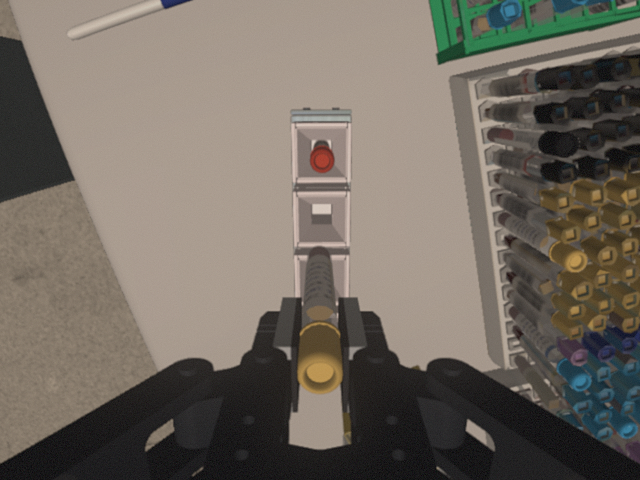

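>>> apply_moves([
  {"offset": [0, 0, -2], "rotation": [0, 0, 0]},
  {"offset": [0, 0, -4.5], "rotation": [0, 0, 0]},
  {"offset": [0, 0, -6.5], "rotation": [0, 0, 0]},
  {"offset": [0, 0, -8.2], "rotation": [0, 0, 0]},
  {"offset": [0, 0, -9.7], "rotation": [0, 0, 0]},
  {"offset": [0, 0, -11.2], "rotation": [0, 0, 0]},
  {"offset": [0, 0, -12.5], "rotation": [0, 0, 0]},
  {"offset": [0, 0, -13.3], "rotation": [0, 0, 0]},
])

```text
clock: 12.7
tcp_pos: [525.1, -203.3, 172.1]
ee_rot: [-1.071, 1.404, -1.403]
force: [-0.3, -0.9, 0.1]
finger_gap: 0.153
```

>>> apply_moves([
  {"offset": [0, 0, -0.2], "rotation": [0, 0, 0]},
  {"offset": [0, 0, -0.4], "rotation": [0, 0, 0]},
  {"offset": [0, 0, -0.6], "rotation": [0, 0, 0]},
  {"offset": [0, 0, -0.7], "rotation": [0, 0, 0]},
  {"offset": [0, 0, -0.8], "rotation": [0, 0, 0]},
  {"offset": [0, 0, -0.8], "rotation": [0, 0, 0]},
  {"offset": [0, 0, -0.8], "rotation": [0, 0, 0]},
  {"offset": [0, 0, -0.8], "rotation": [0, 0, 0]},
])

```text
clock: 13.5
tcp_pos: [525.9, -204.4, 166.2]
ee_rot: [-1.069, 1.402, -1.406]
force: [-1.3, 0.9, 15.8]
finger_gap: 0.154
```

>>> apply_moves([
  {"offset": [0, 0, 0.1], "rotation": [0, 0, 0]},
  {"offset": [0, 0, 0.1], "rotation": [0, 0, 0]},
  {"offset": [0, 0, 0.1], "rotation": [0, 0, 0]},
  {"offset": [0, 0, 0.1], "rotation": [0, 0, 0]},
  {"offset": [0, 0, 0.5], "rotation": [0, 0, 0]},
  {"offset": [0, 0, 2.1], "rotation": [0, 0, 0]},
  {"offset": [0, 0, 5.1], "rotation": [0, 0, 0]},
  {"offset": [0, 0, 8.1], "rotation": [0, 0, 0]},
], jaw=5)

```text
clock: 14.3
tcp_pos: [524.9, -203.9, 246.7]
ee_rot: [-1.071, 1.405, -1.403]
force: [-0.3, 0.3, -0.2]
finger_gap: 0.584
```

```bash
python3 w.py w8
```

```text
14.3 [ 524.89307675 -203.93576794  246.72605152] [-1.0708088   1.40488166 -1.40306617] 0.5838786483341686 [-0.27071349  0.32547061 -0.24681267]
```

View pics/w8.png

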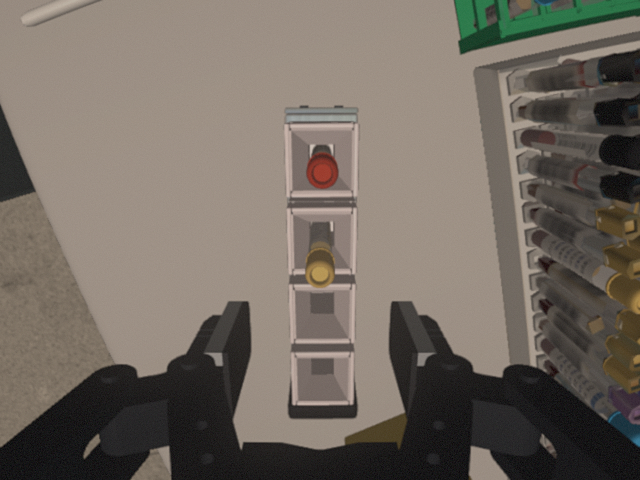

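>>> apply_moves([
  {"offset": [-0.1, 2, 1], "rotation": [0, 0, -0.01]},
  {"offset": [-0.4, 6, 1], "rotation": [0, 0, -0.03]},
  {"offset": [-0.7, 10.5, 1], "rotation": [0, 0, -0.05]},
  {"offset": [-1, 15, 1], "rotation": [0, 0, -0.069]},
  {"offset": [-1.3, 19.5, 1], "rotation": [0, 0, -0.069]},
  {"offset": [-1.6, 24, 0.5], "rotation": [0, 0, -0.069]},
  {"offset": [-1.9, 28.5, 0], "rotation": [0, 0, -0.069]},
  {"offset": [-2.2, 33, 0], "rotation": [0, 0, -0.069]},
])

```text
clock: 15.15
tcp_pos: [502.5, 127.7, 245.5]
ee_rot: [-1.031, 1.453, -1.453]
force: [0.2, -0.2, -0.2]
finger_gap: 0.583
```

>>> apply_moves([
  {"offset": [-0.3, 4, 0], "rotation": [0, 0, 0]},
  {"offset": [-0.5, 6.3, -1], "rotation": [0, 0, 0]},
  {"offset": [-0.5, 6.3, -2.5], "rotation": [0, 0, 0]},
  {"offset": [-0.5, 6.3, -4.5], "rotation": [0, 0, 0]},
  {"offset": [-0.5, 6.3, -6.2], "rotation": [0, 0, 0]},
  {"offset": [-0.5, 6.3, -7.5], "rotation": [0, 0, 0]},
  {"offset": [-0.5, 6.3, -8], "rotation": [0, 0, 0]},
  {"offset": [-0.5, 6.3, -8], "rotation": [0, 0, 0]},
])

```text
clock: 15.95
tcp_pos: [498.0, 188.9, 165.5]
ee_rot: [-1.031, 1.454, -1.453]
force: [0.4, 0.3, -0.3]
finger_gap: 0.586
```

```bash
python3 w.py w9
```

```text
15.95 [497.99609395 188.87540213 165.54446345] [-1.03142586  1.45352212 -1.45289754] 0.5859014487188593 [ 0.35568698  0.28638203 -0.33081618]
```

View pics/w9.png

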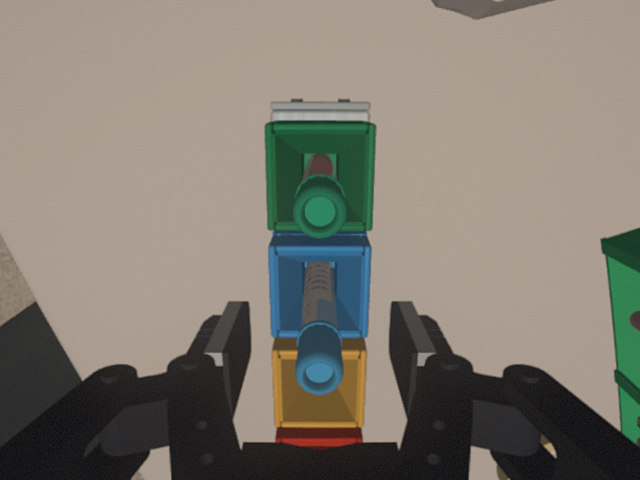

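>>> apply_moves([
  {"offset": [0, 0, 0], "rotation": [0, 0, 0]},
  {"offset": [0, 0, 0], "rotation": [0, 0, 0]},
  {"offset": [0, 0, 0], "rotation": [0, 0, 0]},
  {"offset": [0, 0, 0], "rotation": [0, 0, 0]},
  {"offset": [0, 0, 0], "rotation": [0, 0, 0]},
  {"offset": [0, 0, 0], "rotation": [0, 0, 0]},
  {"offset": [0, 0, 1], "rotation": [0, 0, 0]},
  {"offset": [0, 0, 3], "rotation": [0, 0, 0]},
], jaw=0)

```text
clock: 16.8
tcp_pos: [497.6, 188.8, 195.9]
ee_rot: [-1.033, 1.454, -1.453]
force: [0.6, 0.2, 1.5]
finger_gap: 0.155
```

>>> apply_moves([
  {"offset": [0, 0, 3], "rotation": [0, 0, 0]},
  {"offset": [0, 0, 6], "rotation": [0, 0, 0]},
  {"offset": [0, 0, 9], "rotation": [0, 0, 0]},
  {"offset": [0.1, -1.5, 11], "rotation": [0, 0, 0]},
  {"offset": [0.2, -4.5, 11], "rotation": [0, 0, 0.01]},
  {"offset": [0.3, -8.5, 11], "rotation": [0, 0, 0.02]},
  {"offset": [0.4, -12.8, 11], "rotation": [0, 0, 0.04]},
  {"offset": [0.5, -17, 11], "rotation": [0, 0, 0.06]},
])

```text
clock: 17.6
tcp_pos: [502.8, 17.5, 306.8]
ee_rot: [-1.065, 1.409, -1.41]
force: [0.2, -0.3, 0.9]
finger_gap: 0.153
```

>>> apply_moves([
  {"offset": [0.1, -4.2, 0], "rotation": [0, 0, 0.009]},
  {"offset": [0.3, -8.4, 0], "rotation": [0, 0, 0.009]},
  {"offset": [0.4, -12.6, 0], "rotation": [0, 0, 0.009]},
  {"offset": [0.6, -16.8, 0], "rotation": [0, 0, 0.009]},
  {"offset": [0.7, -21, 0], "rotation": [0, 0, 0.009]},
  {"offset": [0.8, -24.5, 0], "rotation": [0, 0, 0.009]},
  {"offset": [0.9, -26.4, 0], "rotation": [0, 0, 0.009]},
  {"offset": [0.9, -26.9, 0], "rotation": [0, 0, 0.009]},
])

```text
clock: 18.4
tcp_pos: [512.1, -251.6, 306.3]
ee_rot: [-1.069, 1.405, -1.406]
force: [0.4, 0.7, -0.2]
finger_gap: 0.152
```

```bash
python3 w.py w10
```

```text
18.4 [ 512.11747795 -251.62424799  306.30249255] [-1.06914994  1.40461372 -1.40557901] 0.1521215393766249 [ 0.39955256  0.68069274 -0.24200731]
```

View pics/w10.png

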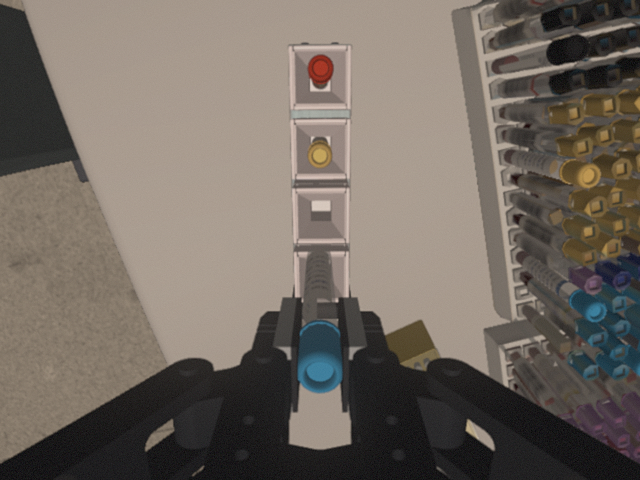

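>>> apply_moves([
  {"offset": [0, 0, -2], "rotation": [0, 0, 0]},
  {"offset": [0, 0, -4.5], "rotation": [0, 0, 0]},
  {"offset": [0, 0, -6.5], "rotation": [0, 0, 0]},
  {"offset": [0, 0, -8.2], "rotation": [0, 0, 0]},
  {"offset": [0, 0, -9.7], "rotation": [0, 0, 0]},
  {"offset": [0, 0, -11.2], "rotation": [0, 0, 0]},
  {"offset": [0, 0, -12.5], "rotation": [0, 0, 0]},
  {"offset": [0, 0, -13.3], "rotation": [0, 0, 0]},
])

```text
clock: 19.25
tcp_pos: [512.3, -249.1, 172.3]
ee_rot: [-1.071, 1.403, -1.403]
force: [-0.5, -1.4, 0.8]
finger_gap: 0.153
```

>>> apply_moves([
  {"offset": [0, 0, -0.2], "rotation": [0, 0, 0]},
  {"offset": [0, 0, -0.4], "rotation": [0, 0, 0]},
  {"offset": [0, 0, -0.6], "rotation": [0, 0, 0]},
  {"offset": [0, 0, -0.7], "rotation": [0, 0, 0]},
  {"offset": [0, 0, -0.8], "rotation": [0, 0, 0]},
  {"offset": [0, 0, -0.8], "rotation": [0, 0, 0]},
  {"offset": [0, 0, -0.8], "rotation": [0, 0, 0]},
  {"offset": [0, 0, -0.8], "rotation": [0, 0, 0]},
])

```text
clock: 20.05
tcp_pos: [512.9, -250.5, 166.4]
ee_rot: [-1.069, 1.401, -1.406]
force: [-1.2, 0.7, 18.9]
finger_gap: 0.15
```

>>> apply_moves([
  {"offset": [0, 0, 0.1], "rotation": [0, 0, 0]},
  {"offset": [0, 0, 0.1], "rotation": [0, 0, 0]},
  {"offset": [0, 0, 0.1], "rotation": [0, 0, 0]},
  {"offset": [0, 0, 0.1], "rotation": [0, 0, 0]},
  {"offset": [0, 0, 0.5], "rotation": [0, 0, 0]},
  {"offset": [0, 0, 2.1], "rotation": [0, 0, 0]},
  {"offset": [0, 0, 5.1], "rotation": [0, 0, 0]},
  {"offset": [0, 0, 8.1], "rotation": [0, 0, 0]},
], jaw=5)

```text
clock: 20.85
tcp_pos: [511.9, -249.9, 246.7]
ee_rot: [-1.071, 1.405, -1.403]
force: [0.3, -0.2, -0.1]
finger_gap: 0.583
```

```bash
python3 w.py w11
```

```text
20.85 [ 511.92572781 -249.88065777  246.69318081] [-1.07068111  1.40490166 -1.40294327] 0.5830454978776686 [ 0.2754929  -0.18256306 -0.10201641]
```

View pics/w11.png

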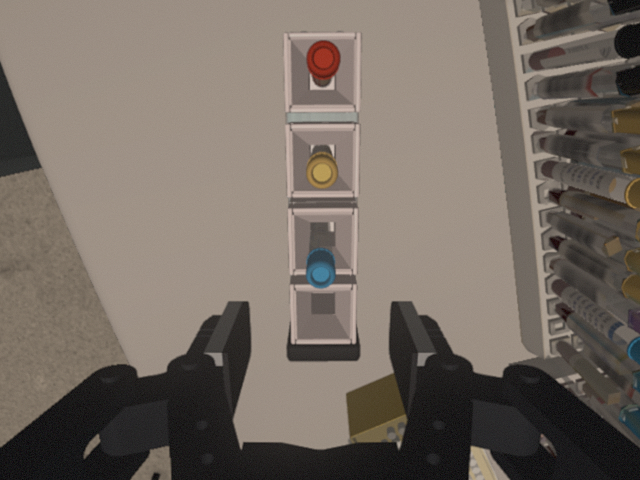

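>>> apply_moves([
  {"offset": [0, 2, 1], "rotation": [0, 0, -0.01]},
  {"offset": [0, 6, 1], "rotation": [0, 0, -0.03]},
  {"offset": [0, 10.5, 1], "rotation": [0, 0, -0.05]},
  {"offset": [0, 15, 1], "rotation": [0, 0, -0.069]},
  {"offset": [0, 19.5, 1], "rotation": [0, 0, -0.069]},
  {"offset": [0.1, 24, 0.5], "rotation": [0, 0, -0.069]},
  {"offset": [0.1, 28.5, 0], "rotation": [0, 0, -0.069]},
  {"offset": [0.1, 33, 0], "rotation": [0, 0, -0.069]},
])

```text
clock: 21.7
tcp_pos: [512.7, 81.7, 245.5]
ee_rot: [-1.031, 1.453, -1.453]
force: [1.9, -0.3, -1.1]
finger_gap: 0.585
```

>>> apply_moves([
  {"offset": [0, 4.5, 0], "rotation": [0, 0, 0]},
  {"offset": [0.1, 9, 0], "rotation": [0, 0, 0]},
  {"offset": [0.1, 13, 0], "rotation": [0, 0, 0]},
  {"offset": [0.1, 15.4, 0], "rotation": [0, 0, 0]},
  {"offset": [0.1, 15.4, -1], "rotation": [0, 0, 0]},
  {"offset": [0.1, 15.4, -2.5], "rotation": [0, 0, 0]},
  {"offset": [0.1, 15.4, -4], "rotation": [0, 0, 0]},
  {"offset": [0.1, 15.4, -5.5], "rotation": [0, 0, 0]},
])

```text
clock: 22.5
tcp_pos: [514.0, 233.2, 190.0]
ee_rot: [-1.031, 1.453, -1.453]
force: [-0.2, -1.4, 1.1]
finger_gap: 0.587
```

>>> apply_moves([
  {"offset": [0, 0, -1], "rotation": [0, 0, 0]},
  {"offset": [0, 0, -1.8], "rotation": [0, 0, 0]},
  {"offset": [0, 0, -2.3], "rotation": [0, 0, 0]},
  {"offset": [0, 0, -2.5], "rotation": [0, 0, 0]},
  {"offset": [0, 0, -2.5], "rotation": [0, 0, 0]},
  {"offset": [0, 0, -2.5], "rotation": [0, 0, 0]},
  {"offset": [0, 0, -2.5], "rotation": [0, 0, 0]},
  {"offset": [0, 0, -2.5], "rotation": [0, 0, 0]},
])

```text
clock: 23.3
tcp_pos: [514.3, 234.0, 166.2]
ee_rot: [-1.03, 1.453, -1.453]
force: [0.0, 0.2, 0.7]
finger_gap: 0.587
```

```bash
python3 w.py w12
```

```text
23.3 [514.27870045 234.02528481 166.17682423] [-1.02999433  1.4527152  -1.45290347] 0.5865256741585179 [0.01894524 0.15618485 0.74352035]
```

View pics/w12.png

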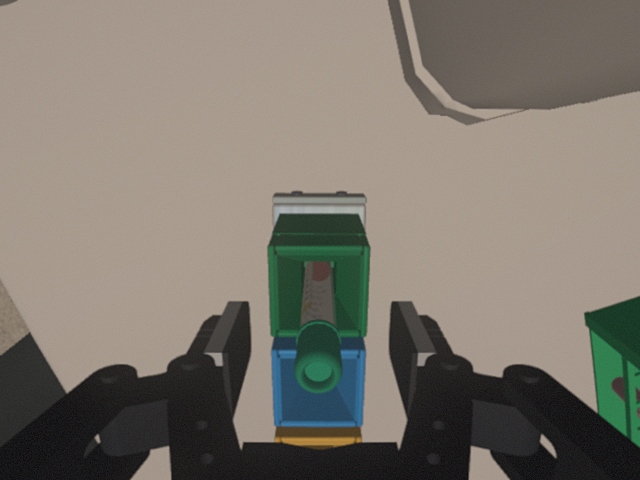

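>>> apply_moves([
  {"offset": [0, 0, 0], "rotation": [0, 0, 0]},
  {"offset": [0, 0, 0], "rotation": [0, 0, 0]},
  {"offset": [0, 0, 0], "rotation": [0, 0, 0]},
  {"offset": [0, 0, 0], "rotation": [0, 0, 0]},
  {"offset": [0, 0, 0], "rotation": [0, 0, 0]},
  {"offset": [0, 0, 0], "rotation": [0, 0, 0]},
  {"offset": [0, 0, 1], "rotation": [0, 0, 0]},
  {"offset": [0, 0, 3], "rotation": [0, 0, 0]},
], jaw=0)

```text
clock: 24.15
tcp_pos: [513.5, 233.7, 195.5]
ee_rot: [-1.033, 1.454, -1.453]
force: [0.4, -0.3, 0.3]
finger_gap: 0.156
```

>>> apply_moves([
  {"offset": [0, 0, 3], "rotation": [0, 0, 0]},
  {"offset": [0, 0, 6], "rotation": [0, 0, 0]},
  {"offset": [0, 0, 9], "rotation": [0, 0, 0]},
  {"offset": [0, -1.5, 11], "rotation": [0, 0, 0]},
  {"offset": [-0.1, -4.5, 11], "rotation": [0, 0, 0.01]},
  {"offset": [-0.2, -8.5, 11], "rotation": [0, 0, 0.02]},
  {"offset": [-0.3, -12.8, 11], "rotation": [0, 0, 0.04]},
  {"offset": [-0.5, -17, 11], "rotation": [0, 0, 0.06]},
])

```text
clock: 24.95
tcp_pos: [508.8, 62.5, 306.5]
ee_rot: [-1.066, 1.409, -1.41]
force: [0.1, -0.4, -0.5]
finger_gap: 0.152
```

>>> apply_moves([
  {"offset": [-0.1, -4.2, 0], "rotation": [0, 0, 0.009]},
  {"offset": [-0.2, -8.4, 0], "rotation": [0, 0, 0.009]},
  {"offset": [-0.3, -12.6, 0], "rotation": [0, 0, 0.009]},
  {"offset": [-0.4, -16.8, 0], "rotation": [0, 0, 0.009]},
  {"offset": [-0.6, -21, 0], "rotation": [0, 0, 0.009]},
  {"offset": [-0.7, -25.2, 0], "rotation": [0, 0, 0.009]},
  {"offset": [-0.8, -29.4, 0], "rotation": [0, 0, 0.009]},
  {"offset": [-1, -33, 0], "rotation": [0, 0, 0.009]},
])

```text
clock: 25.75
tcp_pos: [498.8, -268.2, 306.5]
ee_rot: [-1.07, 1.404, -1.405]
force: [0.8, 0.3, -0.1]
finger_gap: 0.152
```

>>> apply_moves([
  {"offset": [0, -2, 0], "rotation": [0, 0, 0]},
  {"offset": [0, -3, 0], "rotation": [0, 0, 0]},
  {"offset": [0, -3, 0], "rotation": [0, 0, 0]},
  {"offset": [0, -3, 0], "rotation": [0, 0, 0]},
  {"offset": [0, -3, 0], "rotation": [0, 0, 0]},
  {"offset": [0, -3, 0], "rotation": [0, 0, 0]},
  {"offset": [0, -3, 0], "rotation": [0, 0, 0]},
  {"offset": [0, -3, 0], "rotation": [0, 0, 0]},
])

```text
clock: 26.55
tcp_pos: [499.3, -295.7, 305.9]
ee_rot: [-1.071, 1.404, -1.404]
force: [-0.3, -0.4, 0.2]
finger_gap: 0.152
```

```bash
python3 w.py w13
```

```text
26.55 [ 499.27068767 -295.72155791  305.93093085] [-1.07050731  1.40350183 -1.4035307 ] 0.15156865457487342 [-0.32658127 -0.3720182   0.21344379]
```

View pics/w13.png

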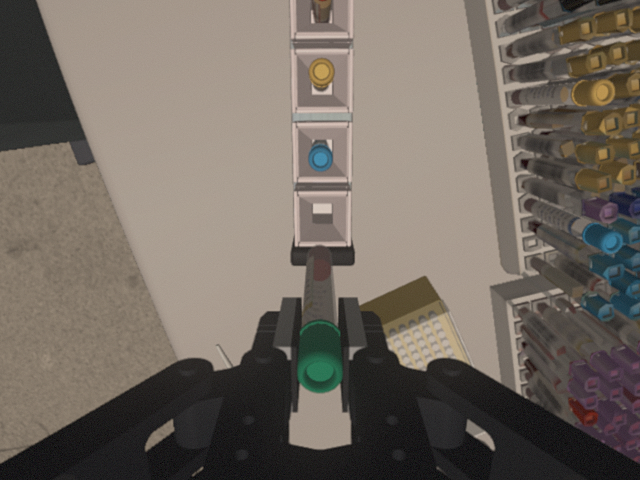

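>>> apply_moves([
  {"offset": [0, 0, -2], "rotation": [0, 0, 0]},
  {"offset": [0, 0, -4.5], "rotation": [0, 0, 0]},
  {"offset": [0, 0, -6.5], "rotation": [0, 0, 0]},
  {"offset": [0, 0, -8.2], "rotation": [0, 0, 0]},
  {"offset": [0, 0, -9.7], "rotation": [0, 0, 0]},
  {"offset": [0, 0, -11.2], "rotation": [0, 0, 0]},
  {"offset": [0, 0, -12.5], "rotation": [0, 0, 0]},
  {"offset": [0, 0, -13.3], "rotation": [0, 0, 0]},
])

```text
clock: 27.4
tcp_pos: [499.3, -296.1, 172.1]
ee_rot: [-1.07, 1.404, -1.404]
force: [0.7, -1.3, 1.1]
finger_gap: 0.152
```

>>> apply_moves([
  {"offset": [0, 0, -0.2], "rotation": [0, 0, 0]},
  {"offset": [0, 0, -0.4], "rotation": [0, 0, 0]},
  {"offset": [0, 0, -0.6], "rotation": [0, 0, 0]},
  {"offset": [0, 0, -0.7], "rotation": [0, 0, 0]},
  {"offset": [0, 0, -0.8], "rotation": [0, 0, 0]},
  {"offset": [0, 0, -0.8], "rotation": [0, 0, 0]},
  {"offset": [0, 0, -0.8], "rotation": [0, 0, 0]},
  {"offset": [0, 0, -0.8], "rotation": [0, 0, 0]},
])

```text
clock: 28.2
tcp_pos: [499.7, -296.4, 165.9]
ee_rot: [-1.07, 1.402, -1.405]
force: [0.1, -0.3, 11.5]
finger_gap: 0.152
```

>>> apply_moves([
  {"offset": [0, 0, 0.1], "rotation": [0, 0, 0]},
  {"offset": [0, 0, 0.1], "rotation": [0, 0, 0]},
  {"offset": [0, 0, 0.1], "rotation": [0, 0, 0]},
  {"offset": [0, 0, 0.1], "rotation": [0, 0, 0]},
  {"offset": [0, 0, 0.5], "rotation": [0, 0, 0]},
  {"offset": [0, 0, 2.1], "rotation": [0, 0, 0]},
  {"offset": [0, 0, 5.1], "rotation": [0, 0, 0]},
  {"offset": [0, 0, 8.1], "rotation": [0, 0, 0]},
], jaw=5)

```text
clock: 29.0
tcp_pos: [498.9, -295.8, 246.7]
ee_rot: [-1.071, 1.405, -1.403]
force: [1.2, -0.2, 0.3]
finger_gap: 0.585
```

>>> apply_moves([
  {"offset": [0, 2, 2], "rotation": [0, 0, 0]},
  {"offset": [-1, 6, 4], "rotation": [0, 0, 0]},
  {"offset": [-2, 10, 6], "rotation": [0, 0, 0]},
  {"offset": [-3, 14, 6], "rotation": [0, 0, 0]},
  {"offset": [-4, 18, 6], "rotation": [0, 0, 0]},
  {"offset": [-5, 22, 6], "rotation": [0, 0, 0]},
  {"offset": [-6, 26, 6], "rotation": [0, 0, 0]},
  {"offset": [-7, 30, 6], "rotation": [0, 0, 0]},
])

```text
clock: 29.8
tcp_pos: [428.4, 5.4, 306.2]
ee_rot: [-1.07, 1.404, -1.404]
force: [0.7, -0.0, -0.5]
finger_gap: 0.588
```

```bash
python3 w.py t14 top;python3 w.py s14 scene
python3 - <<'E'
import cv2,numpy as np
t=cv2.imread('pics/t14.png')[170:250,330:490];s=cv2.imread('pics/s14.png')[140:240,290:450]
cv2.imwrite('pics/ts14.png',np.vstack([cv2.resize(t,None,fx=3.3,fy=3.3,interpolation=3),cv2.resize(s,None,fx=3.3,fy=3.3,interpolation=3)]))
E
```

```text
29.8 [428.44216347   5.35488835 306.21479976] [-1.06967239  1.40375491 -1.40425346] 0.5884225263073726 [ 0.67569651 -0.00144499 -0.53678801]
29.85 [426.33637691   9.64412512 306.02043878] [-1.07065639  1.40530917 -1.40100265] 0.5875883259915502 [-4.63089529  1.95008426 -0.18723505]
```

View pics/ts14.png

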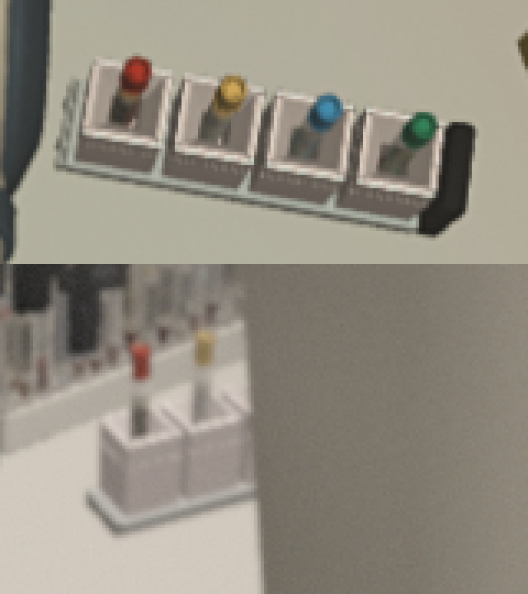

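View pics/t14.png

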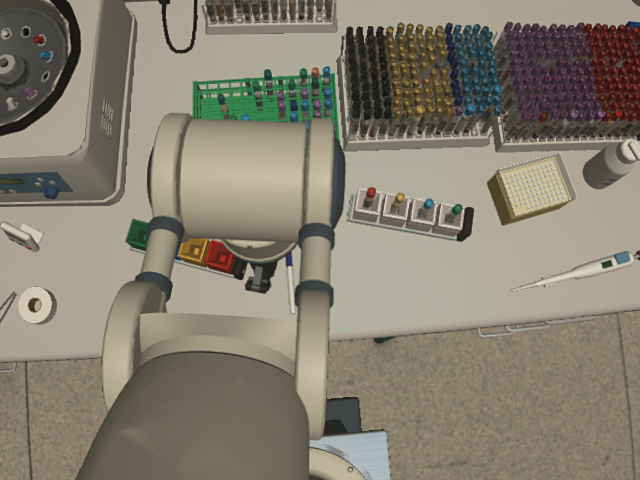

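>>> apply_moves([
  {"offset": [0, 2, 0], "rotation": [0, 0, 0]},
  {"offset": [0, 4, 0], "rotation": [0, 0, 0]},
  {"offset": [0, 5, 0], "rotation": [0, 0, 0]},
  {"offset": [0, 5, 0], "rotation": [0, 0, 0]},
  {"offset": [0, 5, 0], "rotation": [0, 0, 0]},
  {"offset": [0, 5, 0], "rotation": [0, 0, 0]},
  {"offset": [0, 5, 0], "rotation": [0, 0, 0]},
  {"offset": [0, 5, 0], "rotation": [0, 0, 0]},
])

```text
clock: 30.7
tcp_pos: [429.2, 53.5, 305.9]
ee_rot: [-1.07, 1.404, -1.404]
force: [0.0, -0.7, 0.0]
finger_gap: 0.583
```

Run:
```python
from h import *; from station import *
c=read_camera("top"); im=c["image"]; hsv=cv2.cvtColor(im,cv2.COLOR_BGR2HSV)
x0,y0,x1,y1=350,178,472,240
sub=hsv[y0:y1,x0:x1]
exp=dict(red=(538.1,-161),yellow=(525.4,-207.3),blue=(512.6,-253.6),green=(499.9,-299.8))
for n,(a,b) in dict(red=(0,8),yellow=(15,28),blue=(95,115),green=(60,90)).items():
    m=((sub[...,0]>=a)&(sub[...,0]<=b)&(sub[...,1]>120)&(sub[...,2]>60)).astype(np.uint8)
    k,l,st,ce=cv2.connectedComponentsWithStats(m); i=1+st[1:,4].argmax(); p=ce[i]+[x0,y0]
    print(n,p.round(1),st[i,4],'at z=124',plane(c,p,124).round(1),'expected',exp[n])
print(manip.get_state()["force"],manip.get_state()["joint_velocities"].round(3))
```

```text
red [370.9 192.4] 73 at z=124 [[ 537.4 -159.2  124. ]] expected (538.1, -161)
yellow [399.8 197.7] 64 at z=124 [[ 524.9 -205.3  124. ]] expected (525.4, -207.3)
blue [428.9 202.5] 45 at z=124 [[ 513.3 -251.9  124. ]] expected (512.6, -253.6)
green [458.1 207.9] 38 at z=124 [[ 500.6 -298.8  124. ]] expected (499.9, -299.8)
[ 0.24763225  0.0510026  -0.17705227] [ 0.005 -0.001 -0.     0.001 -0.002  0.002]
```

All four caps sit within about 2 mm of their seat centres at the seated height, and the robot is clear of them, so I'm handing the job in.

Run:
```python
from station import manip
print(manip.finish_job())
```

```text
the job is handed in; nothing more can be done
None
```

I moved the four tubes into the white rack in reverse order and handed the job in at about 31 s. Counted from the far end towards the black end, they now stand red, yellow, blue, green.

- **Seating:** I pushed each tube down to the height it was gripped at in its source seat. The floor pushed back with about 11 to 19 N each time, and then I let go.
- **Final check:** in the last top-camera picture, all four caps are within about 2 mm of their seat centres at the height of a seated tube. The gripper is open and well away, with no force on it.
- **What disagreed or was missed:**
  - The wrist camera placed the coloured rack about 5 mm further along the rail than the top camera did. I gripped between the two, and all four grasps held.
  - The jaws read about 13 mm closed on the 15 mm caps.
  - The arm hid the blue and green seats from the scene camera at the end, so only the top view confirmed those two.

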